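# Gauge the open depth of a cup and lock the reading

### The job

Take the depth of the small straight steel cup that stands beside the depth gauge: swing the gauge's arm round until its probe is over the middle of the cup, then lower the probe by its black knob until the sprung tip rests gently on the wooden disc inside, well before the tip's spring is pressed solid. Let go of the knob and press the red lock lever fully down, so that the probe stays locked with its tip still touching the disc. Do not push or tip the cup, and leave the shakers, the shell box and the egg cup where they stand.

Things in the scene. Friction and masses are not known exactly. Their poses are not given: they have to be found in the camera images.
- pillar_axis (a point): Point on the vertical axis of the gauge's pillar, 95 mm above the worktop. The gauge is fixed to the worktop: a round grey foot (116 mm across), a steel pillar, and on it a level aluminium arm (22 mm wide, beam top 114 mm above the worktop) that turns about this axis and carries the probe at its free end, 220 mm from the axis.
- gauge_arm (a joint): Turn of the gauge's arm about the pillar (rad), -0.8 to 0.8, growing anticlockwise seen from above; the arm stays where it is left; moving it by the knob takes about 2 N. It starts turned away from the cup, which stands on the circle of the probe to within about 6 mm.
- knob (a point): Centre of the black round knob (27 mm across, 31 mm tall, upright) on top of the probe's rod, gripped from above; fingers closing across the arm stay clear of the lock lever. A 29 mm brass collar lies 16 mm below. Raised, it is about 227 mm above the worktop. Knob, rod and tip slide together through the head at the arm's end (120 mm high); the arm can be swung by the knob.
- plunger (a joint): How far the probe (knob, rod and tip) has been lowered (m): 0 raised, 0.085 lowest. Friction of 2.5 N carries its weight (1 N), so it stays where it is left: lowering takes about 1.5 N, raising 3.5 N.
- probe_tip: The brass tip (a 10 mm ball end) at the lower end of the probe; origin at its lowest point. It is sprung: it starts to give at 1 N, gives 5 mm in all (0.8 N per mm), and is solid at 5 N. More than 9 N on the cup is too hard.
- tip (a point): The lowest point of the brass tip, on the probe's axis, 145 mm under the knob point while the spring is not pressed. Raised, it stands about 82 mm above the worktop, 12 mm clear of the cup's rim.
- cup: The straight plain steel cup to be measured: 41 mm across, 70 mm tall, loose on the worktop (about 0.14 kg), open at the top with a mouth 34 mm across inside; origin at the centre of its underside, z up. A wooden disc is lodged in it, at a height that is not known: its top is 10 to 38 mm above the worktop.
- lock_lever (a joint): The lock lever on the arm (rad): 0 raised, 0.70 fully down (locked; 0.62 and more counts). Pressing it down clamps the probe's rod; it stays where it is left. At its end it takes about 4 N, then comes up against a hard stop.
- lever_end (a point): Middle of the red pad (34 x 18 x 8 mm) near the lock lever's end, 73 mm from its pivot. The pivot lies on the arm 40 mm from the probe's axis towards the pillar, 124 mm above the worktop. The lever points towards the pillar, raised 40 degrees, and ends 12 mm beyond this point. Fully down it is level, the pad's top 129 mm above the worktop. Press from above with closed fingers.
- salt: Light grey to white shaker, 39 mm across, 70 mm tall, loose; origin at the centre of its underside. A bystander.
- pepper: Black shaker with a light cap, 39 mm across, 70 mm tall, loose; origin at the centre of its underside. A bystander.
- shell: Small shell-shaped box, 63 x 60 x 27 mm, loose; origin at the centre of its underside. A bystander.
- eggcup: Low polished egg cup, 43 mm across, 40 mm tall, loose; origin at the centre of its underside. A bystander, not the cup to be measured.
Things that resemble listed ones, but are neither listed nor needed, are in the scene too. Leave any orange look-alike of the cup alone.

How it is judged:
On the way, in this order (a step that is already met when the one before it is completed fails the run):
1. the probe's tip stands over the cup's mouth (horizontal distance between tip and cup below 0.012 m), for 0.2 s.
2. the tip has been lowered into the cup and presses on the disc inside with 0.5 to 9 N (horizontal distance between tip and cup below 0.014 m and height (world z) of tip below 0.055 m and contact force between probe_tip and cup above 0.5 N), for 0.3 s.
3. the lock lever is down with the tip still touching (horizontal distance between tip and cup below 0.014 m and height (world z) of tip below 0.055 m and contact force between probe_tip and cup above 0.3 N and value of joint lock_lever above 0.62 rad), for 0.2 s.
At the end, for the whole second after the job is handed in: Tip inside the cup, within 14 mm of its axis and under 55 mm high, at rest, touching the disc with over 0.3 N; lock lever down (over 0.62 rad); cup upright (0.05 rad) and within 15 mm of its start; bystanders not moved (all of step 3 and linear speed of probe_tip below 0.01 m/s and angle between cup's own z axis and vertical below 0.05 rad and distance of cup from where it was at the start of the episode below 0.015 m).
It fails at once if the tip presses on the cup with more than 9 N (contact force between probe_tip and cup above 9 N).
It fails at once if the cup is tipped by more than 0.15 rad or shifted by more than 15 mm (angle between cup's own z axis and vertical above 0.15 rad or distance of cup from where it was at the start of the episode above 0.015 m).
It fails at once if a shaker, the shell box or the egg cup is moved by more than 15 mm (distance of any of salt, pepper, shell, eggcup from where it was at the start of the episode above 0.015 m).
It also fails if it takes over 58 s, if anything falls off the work surface, if the arm or the gripper's body presses on something with over 40 N, if the wrist force passes 120 N, or if a joint passes its speed limit or range.

### The arm

A 6-joint arm with a two-finger parallel gripper is mounted at the origin on a cart in front of the work surface, level with it; the furniture and walls round the work are solid. World frame = base frame: x ahead of the robot, y to its left, z up, the work surface at z = 0. Lengths are in m, angles in rad, forces in N, time in s.
With the tool pointing down it reaches from about 0.425 to 0.925 m from the base axis. Payload 12.5 kg.
Tool frame: the origin (TCP) lies midway between the tips of the shut fingers; the grasp point (between the pads) lies env.pinch_z behind it (env.pinch_z is the distance from the TCP to the grasp point, in m); z points along the fingers, y is the line along which they close (so a half turn about z gives the same grasp; the last joint's range is limited). The gripper opens to 85 mm and grips with 20 to 120 N. Pads are 22 mm wide; open, the fingers measure 114 mm over their backs; the gripper's body (76 mm by 85 mm) begins 54 mm behind the grasp point. The pads swing forward as they close: fully open they stand 13 mm farther back than shut.
Start: joints at [1.011, 0.491, 1.559, -0, 1.092, -0.106], TCP at [0.274, 0.562, 0.231] pointing down, gripper open.
Joint ranges: [-3.1, 3.1], [-0.84, 2.19], [0.05, 2.79], [-1.13, 4.28], [0.06, 2.93], [-2.69, 2.69]. Speed limits (rad/s): [2.22, 2.22, 2.79, 3.14, 3.14, 3.14].

### API

Orientations are given as a unit quaternion [x, y, z, w].
In Python, from cell import env gives the robot as it stands.
- The arm moves only by the shell command python3 -m crank 'ROWS'. ROWS is a JSON list of rows, 1 to 5 of them, each an object with the fields sx, sy, sz (the shift in m), ax, ay, az (a rotation vector in rad), finger_gap (the finger opening in m); a field left out counts as zero (the opening has to be given); each row is the pose to reach, as a shift and turn from the pose commanded when the command began, along the tool's axes at that moment; what a row does not reach only later rows make up. A row lasts 1/12 s, in which the tool goes at most 0.0417 m and 0.125 rad, less where a joint would pass 70% of its speed; a pose out of reach is approached as far as the arm can. The fingers move at their own pace and stop on an object; the grip force is fixed at half the most. Time passes only in rows, so rows that do not move let the fingers close. It prints the time, the measured TCP pose, the force, the opening and the grip force at its end. Input that does not fit is refused with a message, and nothing moves.
- env.read_state(): the state, without advancing time (a new reading comes with each control period).
- env.snapshot(name): name is "scene" or "top"; returns (picture, depth): 420x560x3 uint8, red, green, blue; 420x560 float32, m along the optical axis (not along the pixel's ray), 0 where there is no reading.
- env.get_calibration(name): a dict with "fov_y" (degrees; the focal length in pixels is half the picture's height over the tangent of half this angle, whatever the lens; pixels are square), "cx", "cy" (the principal point, pixels), "eye" and "attitude" of the camera in the world. Camera axes: x right, y down, z forward; pixel columns grow to the right and rows downward; lengths in m; the calibration is good to about 2 mm. A picture is of the moment at which its call begins. get_calibration takes no time and is no camera call.
- env.job_done(): hands the job in; it is judged then, once.
The state is a dict: "time_s": time; "qpos": joint angles; "qvel": joint speeds; "joint_efforts": joint torques, N m; "ee_pos": TCP position; "ee_rot": TCP orientation; "wrist_force": force on the tool from outside, world axes, zero at the start; "wrist_torque": the same for the moment, N m; "finger_gap": finger opening in m; "grasp_force": force on a finger pad.
Only numpy, scipy, OpenCV 4.12 (cv2) and the standard library are available. Lean on these libraries where they do the work, as an engineer would, in place of code of your own. Each camera call takes 0.05 s, during which the arm holds its last target. There are 200 camera calls.

## Working session

There is one attempt and no reset: what is moved stays moved. The work goes in short steps, Python scripts to look and compute and a shell command to move; the robot and the scene stay as the last step left them, time stands still between calls to the robot, and variables do not carry over. Pictures are saved under pics/ and viewed, at most 10 in all, crops included, and the job is handed in when it is done.

```bash
mkdir -p pics; ls; cat > h.py <<'E'
from cell import env
import numpy as np, cv2
from scipy.spatial.transform import Rotation as R
def cam(n):
    c=env.get_calibration(n); return c
def snap(n,name):
    im,d=env.snapshot(n); cv2.imwrite('pics/'+name+'.png',im[:,:,::-1]); np.savez('pics/'+name,im=im,d=d); return im,d
def Rm(c):
    a=np.array(c['attitude'],float); return R.from_quat(a).as_matrix() if a.size==4 else a.reshape(3,3)
def world(n,d):
    c=cam(n); h,w=d.shape; f=h/2/np.tan(np.radians(c['fov_y'])/2)
    v,u=np.mgrid[:h,:w]; p=np.stack([(u-c['cx'])/f*d,(v-c['cy'])/f*d,d],-1)
    return p@Rm(c).T+np.array(c['eye'])
E
python3 - <<'E'
from h import *
for n in('scene','top'):
    print(cam(n)); im,d=snap(n,n+'0'); print((d>0).mean())
print(env.read_state(), env.pinch_z)
E
```

```text
pics
{'fov_y': 50.80778384365023, 'cx': 280.0311610767251, 'cy': 209.99312337585874, 'eye': array([ 0.08914409, -0.67546082,  0.62689764]), 'attitude': array([ 0.81967326, -0.25485806,  0.1429434 , -0.49269697])}
0.9925297619047619
{'fov_y': 52.85153804646805, 'cx': 273.6424794829368, 'cy': 205.21039933857412, 'eye': array([0.42792402, 0.02565426, 1.11185002]), 'attitude': array([ 0.7126611 , -0.69833738,  0.05288207, -0.04052834])}
0.9961649659863946
{'time_s': 0.1, 'qpos': array([ 1.01137892e+00,  4.91519812e-01,  1.55938765e+00, -1.07036807e-05,
        1.09170667e+00, -1.05599335e-01]), 'qvel': array([ 0.00175196, -0.0004163 , -0.00074168, -0.00121082, -0.00211419,
       -0.00025546]), 'joint_efforts': array([ 2.24584473e-03, -6.19444871e+01, -2.62028021e+01, -7.08084190e-05,
        2.88645570e-03, -2.47481404e-05]), 'ee_pos': array([0.27387532, 0.56157673, 0.23077372]), 'ee_rot': array([ 2.24964435e-01,  9.74366842e-01, -4.84315908e-04, -1.62225606e-04]), 'wrist_force': array([ 0.11458613, -0.32501825,  0.30184875]), 'wrist_torque': array([ 0.00444112, -0.01505182, -0.03510705]), 'grasp_force': 0.0, 'finger_gap': 0.08523639953712508} 0.0187
```

View pics/scene0.png

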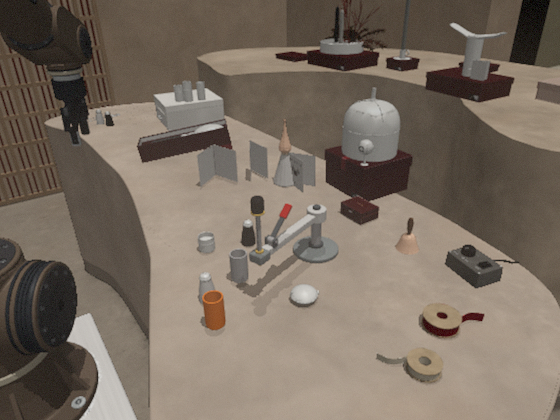

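View pics/top0.png

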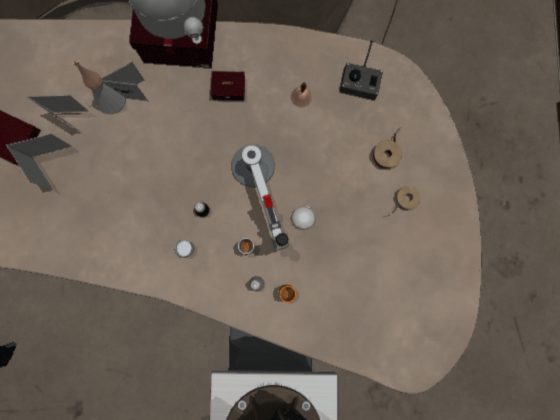

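The scene view shows the knob at (257,204), the raised red lever at (284,212), the pillar at (317,225) and the steel cup at (239,265). The top view shows the pillar at (252,155), the knob at (281,240), the cup with its wooden disc at (246,247) and salt at (256,284). The orange decoy is at (288,294).

```bash
cat > meas.py <<'E'
from h import *
from scipy.optimize import least_squares
def fit(p,r=None):
    f=lambda q: np.hypot(p[:,0]-q[0],p[:,1]-q[1])-(q[2] if r is None else r)
    x0=[*np.median(p[:,:2],0)]+([.015] if r is None else [])
    return least_squares(f,x0,loss='soft_l1',f_scale=.001).x
def box(W,im,u0,v0,rad,z0,z1):
    w=W[v0-rad:v0+rad,u0-rad:u0+rad].reshape(-1,3); c=im[v0-rad:v0+rad,u0-rad:u0+rad].reshape(-1,3).astype(int)
    k=(w[:,2]>z0)&(w[:,2]<z1); return w[k],c[k]
E
python3 - <<'E'
from meas import *
W={};I={}
for n in('scene','top'):
    z=np.load(f'pics/{n}0.npz'); I[n]=z['im']; W[n]=world(n,z['d'])
pr=lambda s,p:print(s,len(p),np.round(p.mean(0),4) if len(p) else '',np.round(np.ptp(p,0),3) if len(p) else '', np.round(np.percentile(p[:,2],[5,50,95]),4) if len(p) else '')
t,s=W['top'],W['scene']
print('table z',t[300,200],s[300,400],t[200,350],s[330,240])
p,_=box(t,I['top'],246,247,13,.055,.08); pr('cup rim top',p); q=fit(p);print(q)
p,_=box(s,I['scene'],239,265,18,.015,.06); pr('cup wall scene',p); print(fit(p,.0205))
p,_=box(s,I['scene'],239,265,18,.063,.08); pr('cup rim scene',p); print(fit(p))
p,_=box(t,I['top'],246,247,6,.0,.05); pr('disc top',p)
p,_=box(t,I['top'],281,240,13,.18,.3); pr('knob top',p); print(fit(p,.0135))
p,_=box(s,I['scene'],257,206,14,.2,.3); pr('knob scene',p);print(fit(p,.0135))
p,_=box(t,I['top'],252,155,13,.1,.2); pr('pillar top',p); print(np.c_[t[155,240:266:4]])
p,_=box(s,I['scene'],317,213,14,.1,.2); pr('pillar scene',p)
p,_=box(s,I['scene'],317,230,14,.03,.09); pr('pillar shaft scene',p);print(fit(p))
p,_=box(t,I['top'],252,165,26,.004,.04); pr('foot top',p); print((p.max(0)+p.min(0))/2)
for n,(u,v) in dict(top=(268,201),scene=(284,212)).items():
    p,c=box(W[n],I[n],u,v,16,.1,.25); k=(c[:,0]>110)&(c[:,1]<60); pr('red '+n,p[k])
for nm,(u,v) in dict(salt=(256,284),orange=(288,294),pepper=(202,209),egg=(185,248),shell=(303,218)).items():
    p,_=box(t,I['top'],u,v,13,.015,.1); pr(nm,p)
E
```

```text
table z [0.3263247  0.19198102 0.00111826] [ 0.71182182 -0.19471622  0.00102464] [ 0.59451452 -0.19602421 -0.0008095 ] [ 3.84787380e-01 -7.48560697e-02 -2.13668585e-04]
cup rim top 63 [0.4648 0.076  0.0681] [0.039 0.037 0.016] [0.06   0.0688 0.0715]
[0.46527647 0.07593973 0.01871785]
cup wall scene 329 [0.4643 0.0656 0.0398] [0.04  0.041 0.045] [0.0182 0.0413 0.0578]
[0.46949212 0.07569201]
cup rim scene 120 [0.4694 0.0734 0.0678] [0.04  0.041 0.01 ] [0.0635 0.0683 0.0711]
[0.46905276 0.07433024 0.01881231]
disc top 131 [0.4655 0.0784 0.0197] [0.028 0.029 0.048] [0.0157 0.0199 0.0231]
knob top 148 [ 0.473  -0.0055  0.2371] [0.026 0.026 0.039] [0.2102 0.2405 0.2438]
[ 0.47410892 -0.00661354]
knob scene 274 [ 0.4736 -0.0139  0.2272] [0.028 0.026 0.043] [0.2094 0.2283 0.2421]
[ 0.47797377 -0.00613053]
pillar top 347 [0.6772 0.0652 0.1208] [0.051 0.046 0.028] [0.112  0.1213 0.1287]
[[0.7067924  0.09983833 0.01425929]
 [0.68016302 0.08309699 0.11997051]
 [0.67825757 0.07309249 0.1283566 ]
 [0.67886246 0.06362733 0.12687424]
 [0.68065112 0.05426391 0.12075265]
 [0.68208793 0.04475174 0.116
[... 205 characters left out ...]
69 0.0834]
[0.6859644  0.06569109 0.01279648]
foot top 930 [0.6755 0.0678 0.0128] [0.129 0.133 0.022] [0.0075 0.0126 0.0187]
[0.68041071 0.07203764 0.01527433]
red top 84 [0.5623 0.0236 0.1745] [0.025 0.021 0.023] [0.165  0.1747 0.1826]
red scene 32 [0.564  0.022  0.1728] [0.022 0.02  0.021] [0.1622 0.1735 0.1812]
salt 166 [0.3725 0.0487 0.0508] [0.036 0.036 0.056] [0.022  0.0581 0.0693]
orange 117 [ 0.3497 -0.0286  0.0564] [0.039 0.039 0.057] [0.023  0.0662 0.0721]
pepper 167 [0.5559 0.1923 0.05  ] [0.035 0.035 0.057] [0.0205 0.0575 0.069 ]
egg 246 [0.4573 0.235  0.0278] [0.041 0.042 0.027] [0.0219 0.0262 0.0393]
shell 381 [ 0.5425 -0.069   0.0224] [0.058 0.058 0.016] [0.0168 0.0225 0.028 ]
```

```bash
cat > plan.py <<'E'
from h import *
import sys
def plan(x,y,z,yaw):  # yaw: heading of tool y axis, deg
    s=env.read_state(); r=R.from_quat(s['ee_rot'])
    yv=np.array([np.cos(np.radians(yaw)),np.sin(np.radians(yaw)),0]); zv=np.array([0,0,-1.])
    T=R.from_matrix(np.c_[np.cross(yv,zv),yv,zv])
    print(np.round(r.inv().apply(np.array([x,y,z])-s['ee_pos']),4),np.round((r.inv()*T).as_rotvec(),3),'F',np.round(s['wrist_force'],1),np.round(s['ee_pos'],4),s['qpos'].round(2))
if __name__=='__main__': plan(*map(float,sys.argv[1:]))
E
python3 plan.py .476 -.0064 .30 109.5
```

```text
[-0.4307 -0.4219 -0.0688] [-0.001 -0.    -0.794] F [ 0.1 -0.3  0.3] [0.2739 0.5616 0.2308] [ 1.01  0.49  1.56 -0.    1.09 -0.11]
```

```bash
python3 -m crank '[{"sx": -0.028,"sy": -0.027,"sz": -0.012,"az": -0.1,"finger_gap": 0.06},{"sx": -0.056,"sy": -0.054,"sz": -0.024,"az": -0.2,"finger_gap": 0.06},{"sx": -0.084,"sy": -0.082,"sz": -0.036,"az": -0.3,"finger_gap": 0.06},{"sx": -0.112,"sy": -0.11,"sz": -0.048,"az": -0.4,"finger_gap": 0.06},{"sx": -0.14,"sy": -0.138,"sz": -0.06,"az": -0.5,"finger_gap": 0.06}]'; python3 plan.py .476 -.0064 .30 109.5
```

```text
time_s: 0.52
ee_pos: [0.3393, 0.3746, 0.2915]
ee_rot: [-0.026, 1.0, -0.0, -0.0]
wrist_force: [0.5, 1.1, 1.2]
finger_gap: 0.0597
grasp_force: 0.0
[-0.1168 -0.3875 -0.0084] [-0.    -0.    -0.289] F [0.5 1.1 1.2] [0.3393 0.3746 0.2915] [ 0.7   0.26  1.76 -0.    1.12 -0.92]
```

```bash
python3 plan.py .476 -.0064 .30 109.5
```

```text
[-0.1168 -0.3875 -0.0084] [-0.    -0.    -0.289] F [0.5 1.1 1.2] [0.3393 0.3746 0.2915] [ 0.7   0.26  1.76 -0.    1.12 -0.92]
```

```bash
python3 -m crank '[{"sx": -0.012,"sy": -0.039,"sz": -0.001,"az": -0.06,"finger_gap": 0.06},{"sx": -0.024,"sy": -0.078,"sz": -0.002,"az": -0.12,"finger_gap": 0.06},{"sx": -0.036,"sy": -0.117,"sz": -0.003,"az": -0.18,"finger_gap": 0.06},{"sx": -0.048,"sy": -0.156,"sz": -0.005,"az": -0.24,"finger_gap": 0.06},{"sx": -0.06,"sy": -0.195,"sz": -0.008,"az": -0.29,"finger_gap": 0.06}]'; python3 plan.py .476 -.0064 .30 109.5
```

```text
time_s: 0.93
ee_pos: [0.4082, 0.1824, 0.2992]
ee_rot: [-0.169, 0.986, 0.0, -0.0]
wrist_force: [1.8, 1.2, -0.5]
finger_gap: 0.0602
grasp_force: 0.0
[-0.001  -0.2006 -0.0008] [ 0.    -0.    -0.001] F [ 1.8  1.2 -0.5] [0.4082 0.1824 0.2992] [ 0.27  0.16  1.87  0.    1.11 -1.64]
```

```bash
python3 -m crank '[{"sx": -0.001,"sy": -0.04,"finger_gap": 0.06},{"sx": -0.001,"sy": -0.08,"finger_gap": 0.06},{"sx": -0.001,"sy": -0.12,"finger_gap": 0.06},{"sx": -0.001,"sy": -0.16,"finger_gap": 0.06},{"sx": -0.001,"sy": -0.2,"sz": -0.001,"finger_gap": 0.06}]'; python3 plan.py .476 -.0064 .25 109.5
python3 - <<'E'
from h import *
a,_=snap('scene','scene1');b,_=snap('top','top1')
cv2.imwrite('pics/v1.png',np.hstack([cv2.resize(a[110:290,170:350],(400,400)),cv2.resize(b[190:290,230:330],(400,400))])[:,:,::-1])
E
```

```text
time_s: 1.35
ee_pos: [0.4752, -0.0062, 0.3002]
ee_rot: [-0.167, 0.986, 0.0, -0.0]
wrist_force: [1.0, 0.5, -0.0]
finger_gap: 0.0603
grasp_force: 0.0
[-0.0007 -0.0005  0.0502] [ 0.    -0.    -0.004] F [ 1.   0.5 -0. ] [ 0.4752 -0.0062  0.3002] [-0.15  0.2   1.81  0.    1.13 -2.06]
```

View pics/v1.png

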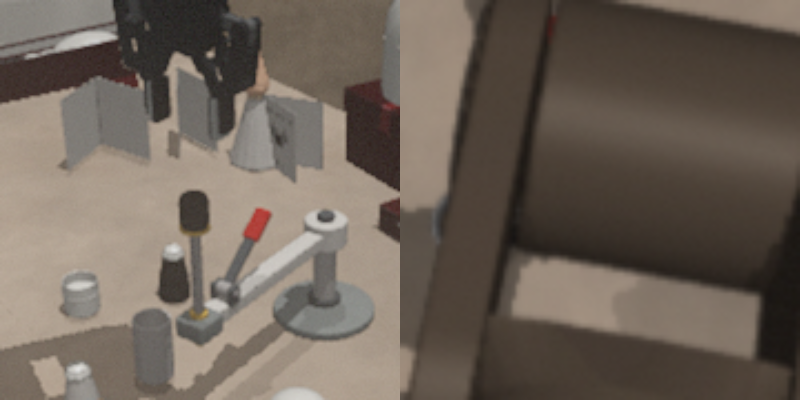

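The wrist is centred over the knob, with the fingers either side of it at crop px (158,100) and (222,110) and the knob at (194,210). I'll go down next.

```bash
python3 -m crank '[{"sz": 0.03,"finger_gap": 0.06},{"sz": 0.06,"finger_gap": 0.06},{"sz": 0.08,"finger_gap": 0.05},{"sz": 0.085,"finger_gap": 0.04},{"sz": 0.085,"finger_gap": 0.034}]'; python3 -m crank '[{"finger_gap": 0.033},{"finger_gap": 0.033},{"finger_gap": 0.033}]'
```

```text
time_s: 1.87
ee_pos: [0.4746, -0.0037, 0.2144]
ee_rot: [-0.168, 0.986, 0.0, -0.001]
wrist_force: [0.2, 0.5, -0.0]
finger_gap: 0.034
grasp_force: 0.0
time_s: 2.12
ee_pos: [0.4756, -0.004, 0.2165]
ee_rot: [-0.167, 0.986, -0.0, 0.001]
wrist_force: [0.2, 0.1, -0.3]
finger_gap: 0.0331
grasp_force: 0.0
```

```bash
python3 -m crank '[{"sx": -0.0007,"sy": 0.0176,"az": 0.08,"finger_gap": 0.033},{"sx": -0.0028,"sy": 0.035,"az": 0.16,"finger_gap": 0.033},{"sx": -0.0063,"sy": 0.0523,"az": 0.24,"finger_gap": 0.033},{"sx": -0.0111,"sy": 0.0692,"az": 0.32,"finger_gap": 0.033},{"sx": -0.0158,"sy": 0.0816,"az": 0.38,"finger_gap": 0.033}]'; python3 -m crank '[{"finger_gap": 0.02},{"finger_gap": 0.02},{"finger_gap": 0.02},{"finger_gap": 0.02}]'
python3 - <<'E'
from meas import *
a,d=snap('scene','scene2');b,e=snap('top','top2')
s=world('scene',d);t=world('top',e)
p,_=box(s,a,239,265,22,.015,.06);print('cup',fit(p,.0205))
p,c=box(t,b,252,195,40,.1,.22);k=(c[:,0]>110)&(c[:,1]<60);print('red',p[k].mean(0),k.sum())
cv2.imwrite('pics/v2.png',np.hstack([cv2.resize(a[150:300,170:320],(400,400)),cv2.resize(b[140:290,180:330],(400,400))])[:,:,::-1])
E
```

```text
time_s: 2.53
ee_pos: [0.4632, 0.0791, 0.2163]
ee_rot: [0.024, 1.0, -0.0, 0.001]
wrist_force: [-0.6, -1.2, 0.4]
finger_gap: 0.0336
grasp_force: 0.9
time_s: 2.87
ee_pos: [0.4631, 0.0777, 0.2155]
ee_rot: [0.021, 1.0, 0.0, 0.0]
wrist_force: [-1.2, 2.1, 1.3]
finger_gap: 0.025
grasp_force: 58.7
cup [0.46948132 0.07543881]
red [0.55536448 0.07239727 0.17478906] 83
```

View pics/v2.png

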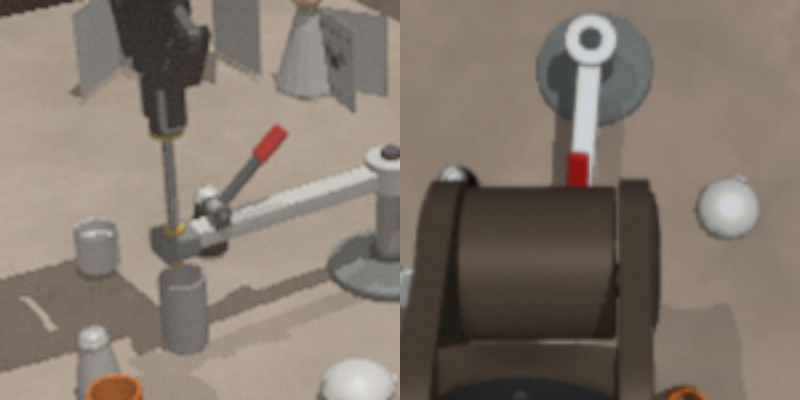

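The tip (left crop, about (178,264)) hangs just above the cup mouth (184,275). The collar sits right under the finger tips. I'll check the offset using the rod and the cup in the same camera.

```bash
python3 - <<'E'
from meas import *
z=np.load('pics/scene2.npz');im,d=z['im'],z['d'];s=world('scene',d)
u0=170+int(172*.375);v0=150+int(185*.375)
p,_=box(s,im,u0,v0,12,.135,.19);k=abs(p[:,0]-.465)<.03;p=p[k];print('rod',p.mean(0),p.std(0),fit(p,.004),len(p))
p,_=box(s,im,239,265,22,.064,.08);print('rim',p.mean(0),(p.max(0)+p.min(0))/2,fit(p,.0187))
# image of where cup axis vs rod axis: mean columns
c=cam('scene');f=210/np.tan(np.radians(c['fov_y'])/2)
def proj(w):
    q=Rm(c).T@(np.array(w)-c['eye']);return f*q[0]/q[2]+c['cx'],f*q[1]/q[2]+c['cy']
for w in([.4632,.0757,.16],[.4632,.0757,.082],[.467,.0755,.07],[.467,.0755,.03]):print(w,proj(w))
cv2.imwrite('pics/v3.png',cv2.resize(im[195:290,195:290],(570,570),interpolation=cv2.INTER_CUBIC)[:,:,::-1])
E
```

```text
rod [0.46432161 0.0732363  0.16333404] [0.00255341 0.00228375 0.01542152] [0.46509547 0.07539993] 98
rim [0.46956801 0.07321812 0.06795275] [0.46911357 0.07484801 0.06808073] [0.46894582 0.07438762]
[0.4632, 0.0757, 0.16] (np.float64(232.9662586799885), np.float64(218.6296508722523))
[0.4632, 0.0757, 0.082] (np.float64(235.30399696995482), np.float64(248.93409275371732))
[0.467, 0.0755, 0.07] (np.float64(237.16784132299642), np.float64(252.8915347890952))
[0.467, 0.0755, 0.03] (np.float64(238.25748332824742), np.float64(267.3927292937894))
```

View pics/v3.png

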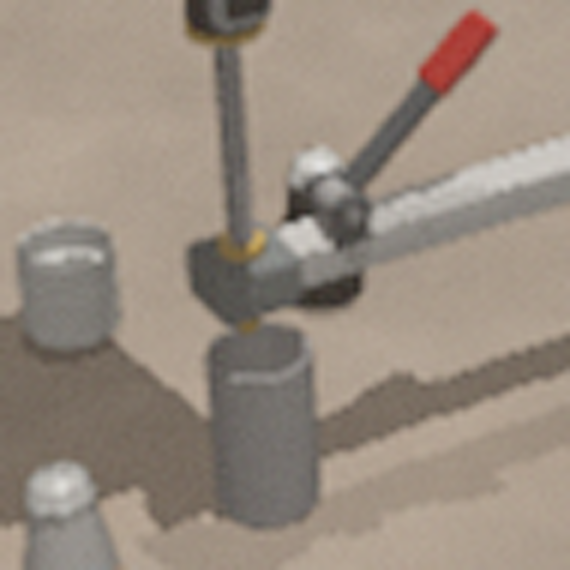

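The tip (246,326) is inside the mouth's outline, about 4 mm from the axis, mostly radial and so not adjustable. That is well inside the 12 mm limit. I'll lower the probe.

```bash
python3 -m crank '[{"finger_gap": 0.02},{"sz": 0.008,"finger_gap": 0.02},{"sz": 0.018,"finger_gap": 0.02},{"sz": 0.028,"finger_gap": 0.02},{"sz": 0.036,"finger_gap": 0.02}]';python3 -c "
from h import *
print(env.read_state()['wrist_force'])"; python3 -m crank '[{"sz": 0.006,"finger_gap": 0.02},{"sz": 0.011,"finger_gap": 0.02},{"sz": 0.014,"finger_gap": 0.02},{"sz": 0.014,"finger_gap": 0.02},{"sz": 0.014,"finger_gap": 0.02}]'
```

```text
time_s: 3.38
ee_pos: [0.4632, 0.0778, 0.1782]
ee_rot: [0.022, 1.0, -0.0, 0.0]
wrist_force: [-1.8, 0.4, 1.1]
finger_gap: 0.025
grasp_force: 58.8
[-1.80556953  0.44257447  1.13506853]
time_s: 3.8
ee_pos: [0.4632, 0.0781, 0.1651]
ee_rot: [0.022, 1.0, -0.0, -0.0]
wrist_force: [0.2, -0.3, -3.7]
finger_gap: 0.0248
grasp_force: 59.0
```

```bash
python3 -m crank '[{"sz": 0.002,"finger_gap": 0.02},{"sz": 0.004,"finger_gap": 0.02},{"sz": 0.006,"finger_gap": 0.02},{"sz": 0.006,"finger_gap": 0.02},{"sz": 0.006,"finger_gap": 0.02}]' | egrep 'pos|force'; python3 -m crank '[{"finger_gap": 0.02}]' | grep wrist; python3 -m crank '[{"finger_gap": 0.02}]'| grep wrist;python3 -m crank '[{"finger_gap": 0.02}]'| grep wrist
```

```text
ee_pos: [0.4632, 0.0781, 0.1591]
wrist_force: [0.2, -0.6, -3.4]
grasp_force: 59.1
wrist_force: [-0.7, -0.2, -3.5]
wrist_force: [-0.4, -1.2, -4.6]
wrist_force: [0.7, -0.4, -3.6]
```

```bash
python3 -m crank '[{"sz": 0.001,"finger_gap": 0.02},{"sz": 0.002,"finger_gap": 0.02},{"sz": 0.002,"finger_gap": 0.02}]' | egrep 'pos|wrist'; python3 -m crank '[{"finger_gap": 0.02}]' | grep wrist; python3 -m crank '[{"finger_gap": 0.02}]'| grep wrist;python3 -m crank '[{"finger_gap": 0.02}]'| grep wrist
```

```text
ee_pos: [0.4632, 0.0781, 0.1573]
wrist_force: [-0.6, -1.4, -1.0]
wrist_force: [-0.2, -0.7, -0.1]
wrist_force: [-0.3, -0.9, -0.4]
wrist_force: [-1.2, -1.0, -0.4]
```

```bash
for i in 1; do python3 -m crank '[{"sz": 0.001,"finger_gap": 0.02}]' | egrep 'pos|wrist'; python3 -m crank '[{"sz": 0.001,"finger_gap": 0.02}]' | egrep 'pos|wrist'; python3 -m crank '[{"finger_gap": 0.02}]' | grep -E 'pos|wrist'; python3 -m crank '[{"finger_gap": 0.02}]'| grep -E 'pos|wrist'; done
```

```text
ee_pos: [0.4632, 0.0781, 0.1564]
wrist_force: [-1.7, -0.1, 1.7]
ee_pos: [0.4632, 0.0781, 0.1554]
wrist_force: [-1.2, -0.1, 3.3]
ee_pos: [0.4632, 0.0781, 0.1552]
wrist_force: [-0.3, -1.5, 0.3]
ee_pos: [0.4632, 0.0781, 0.1553]
wrist_force: [-0.8, -0.5, 0.8]
```

```bash
for i in 1; do python3 -m crank '[{"sz": 0.0006,"finger_gap": 0.02}]' | egrep 'pos|wrist'; for k in 1; do python3 -m crank '[{"finger_gap": 0.02},{"finger_gap": 0.02}]' | grep -E 'pos|wrist'; python3 -m crank '[{"finger_gap": 0.02}]'| grep -E 'wrist';python3 -m crank '[{"finger_gap": 0.02}]'| grep -E 'wrist'; python3 -m crank '[{"finger_gap": 0.02}]'| grep -E 'wrist';done; done
```

```text
ee_pos: [0.4632, 0.0781, 0.1548]
wrist_force: [-2.5, -0.6, 2.7]
ee_pos: [0.4632, 0.0781, 0.1547]
wrist_force: [-1.6, -0.2, 2.2]
wrist_force: [-0.9, 0.1, 1.5]
wrist_force: [-0.3, -0.5, 2.5]
wrist_force: [-1.0, -1.3, 2.3]
```

```bash
python3 -m crank '[{"sz": 0.0006,"finger_gap": 0.02}]' | egrep 'pos|wrist'; python3 -m crank '[{"finger_gap": 0.02},{"finger_gap": 0.02}]' | grep -E 'pos|wrist'; python3 -m crank '[{"finger_gap": 0.02}]'| grep -E 'wrist';python3 -m crank '[{"finger_gap": 0.02}]'| grep -E 'wrist'; python3 -m crank '[{"finger_gap": 0.02}]'| grep -E 'wrist'
```

```text
ee_pos: [0.4632, 0.0781, 0.1542]
wrist_force: [-1.6, -0.2, 3.6]
ee_pos: [0.4632, 0.0781, 0.1541]
wrist_force: [-0.9, -0.3, 3.2]
wrist_force: [-1.8, -0.9, 2.4]
wrist_force: [-1.7, -0.2, 2.7]
wrist_force: [-2.0, -0.3, 3.4]
```

Rest force climbs about 0.8 N per 0.6 mm, so the tip is on the disc at roughly 2 N. Releasing the knob and rising.

```bash
python3 -m crank '[{"finger_gap": 0.03},{"finger_gap": 0.04},{"finger_gap": 0.055},{"finger_gap": 0.06},{"finger_gap": 0.06}]'; python3 -m crank '[{"sz": -0.02,"finger_gap": 0.06},{"sz": -0.05,"finger_gap": 0.06},{"sz": -0.08,"finger_gap": 0.06},{"sz": -0.08,"finger_gap": 0.06}]'; python3 - <<'E'
from meas import *
from plan import plan
a,d=snap('scene','scene3');s=world('scene',d)
p,_=box(s,a,235,210,14,.14,.25);p=p[abs(p[:,0]-.465)<.03];print('knob',np.percentile(p[:,2],[2,50,98]),fit(p,.0135))
p,c=box(s,a,284,212,50,.1,.22);k=(c[:,0]>110)&(c[:,1]<60);print('red',p[k].mean(0),k.sum())
p,_=box(s,a,239,265,22,.015,.06);print('cup',fit(p,.0205))
plan(.562,.0727,.234,87.6)
cv2.imwrite('pics/v4.png',cv2.resize(a[165:285,185:345],(800,600),interpolation=cv2.INTER_CUBIC)[:,:,::-1])
E
```

```text
time_s: 6.72
ee_pos: [0.4632, 0.0781, 0.154]
ee_rot: [0.022, 1.0, 0.0, 0.0]
wrist_force: [-1.3, -0.2, 0.4]
finger_gap: 0.0599
grasp_force: 0.0
time_s: 7.05
ee_pos: [0.4649, 0.0782, 0.2387]
ee_rot: [0.022, 1.0, 0.0, 0.004]
wrist_force: [-0.3, -1.0, 0.5]
finger_gap: 0.0596
grasp_force: 0.0
knob [0.15166128 0.16990475 0.18035834] [0.46615316 0.0768798 ]
red [0.55704576 0.06841447 0.17214419] 16
cup [0.46971527 0.07597701]
[-0.098  -0.0012  0.0029] [ 0.     0.005 -0.002] F [ 0.4 -0.1 -0.5] [0.4641 0.0782 0.2364] [ 0.03  0.26  1.92  0.    0.95 -1.5 ]
```

View pics/v4.png

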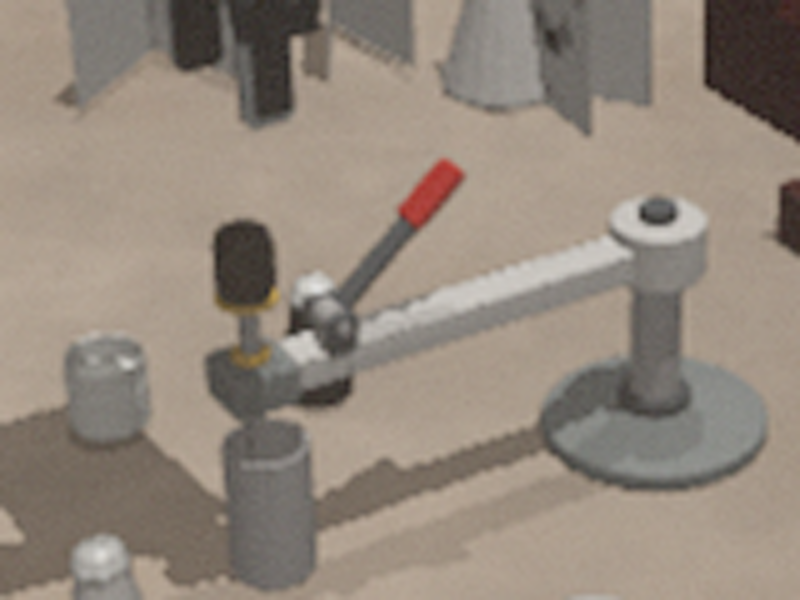

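The knob is lowered (245,265), with the rod in the cup (268,430) and the cup upright. The lever is still raised, with its pad at (432,193). I'll move over it with closed fingers.

```bash
python3 -m crank '[{"sx": -0.03,"finger_gap": 0.03},{"sx": -0.065,"sy": -0.001,"finger_gap": 0.0},{"sx": -0.098,"sy": -0.001,"finger_gap": 0.0},{"sx": -0.098,"sy": -0.001,"finger_gap": 0.0},{"sx": -0.098,"sy": -0.001,"finger_gap": 0.0}]'; python3 plan.py .562 .0727 .18 87.6
```

```text
time_s: 7.52
ee_pos: [0.5615, 0.0726, 0.2322]
ee_rot: [0.022, 1.0, 0.0, -0.001]
wrist_force: [-0.1, -0.0, 0.2]
finger_gap: 0.0005
grasp_force: 0.0
[-0.0007  0.0001  0.0522] [-0.    -0.002 -0.002] F [-0.1 -0.   0.2] [0.5615 0.0726 0.2322] [ 0.01  0.41  1.7   0.    1.03 -1.51]
```

```bash
python3 -m crank '[{"sz": 0.02,"finger_gap": 0},{"sz": 0.04,"finger_gap": 0},{"sz": 0.05,"finger_gap": 0},{"sz": 0.058,"finger_gap": 0},{"sz": 0.064,"finger_gap": 0}]' | grep -E 'pos|wrist'; python3 -m crank '[{"sx": -0.001,"sz": 0.006,"finger_gap": 0},{"sx": -0.003,"sz": 0.012,"finger_gap": 0},{"sx": -0.005,"sz": 0.018,"finger_gap": 0},{"sx": -0.007,"sz": 0.024,"finger_gap": 0},{"sx": -0.008,"sz": 0.028,"finger_gap": 0}]'| grep -E 'pos|wrist'; python3 -m crank '[{"sz": 0.003,"finger_gap": 0},{"sz": 0.006,"finger_gap": 0},{"sz": 0.006,"finger_gap": 0}]'| grep -E 'pos|wrist'
```

```text
ee_pos: [0.5607, 0.0729, 0.1697]
wrist_force: [0.3, -0.6, 2.5]
ee_pos: [0.5695, 0.0724, 0.1416]
wrist_force: [1.4, 0.3, 2.5]
ee_pos: [0.5688, 0.0725, 0.1355]
wrist_force: [-0.4, 0.3, 0.9]
```

```bash
python3 -m crank '[{"sz": 0.002,"finger_gap": 0},{"sz": 0.004,"finger_gap": 0},{"sz": 0.004,"finger_gap": 0}]'| grep -E 'pos|wrist'; python3 -m crank '[{"sz": 0.001,"finger_gap": 0},{"sz": 0.0015,"finger_gap": 0},{"sz": 0.0015,"finger_gap": 0}]'| grep -E 'pos|wrist'; python3 -m crank '[{"sz": 0.001,"finger_gap": 0},{"sz": 0.001,"finger_gap": 0}]'| grep -E 'pos|wrist'
```

```text
ee_pos: [0.569, 0.0725, 0.1319]
wrist_force: [0.5, 0.6, 0.7]
ee_pos: [0.5691, 0.0725, 0.1306]
wrist_force: [1.4, 0.6, 1.5]
ee_pos: [0.5691, 0.0725, 0.1296]
wrist_force: [1.6, 0.4, 1.7]
```

```bash
for i in 1; do python3 -m crank '[{"sz": 0.001,"finger_gap": 0},{"sz": 0.001,"finger_gap": 0}]'| grep -E 'pos|wrist'; python3 -m crank '[{"sz": 0.0007,"finger_gap": 0},{"sz": 0.0007,"finger_gap": 0}]'| grep -E 'pos|wrist'; done
```

```text
ee_pos: [0.5692, 0.0725, 0.1289]
wrist_force: [0.5, -0.6, 5.7]
ee_pos: [0.5692, 0.0725, 0.1287]
wrist_force: [0.1, 0.2, 10.5]
```

Hard stop reached at z = 0.1287, against 0.129 expected. I'll lift off and check.

```bash
python3 -m crank '[{"sz": 0.0005,"finger_gap": 0},{"sz": 0.0005,"finger_gap": 0},{"sz": -0.02,"finger_gap": 0},{"sz": -0.06,"finger_gap": 0},{"sz": -0.1,"finger_gap": 0}]' | grep -E 'time|wrist'; python3 -m crank '[{"finger_gap": 0},{"finger_gap": 0}]' | grep wrist; python3 - <<'E'
from meas import *
a,d=snap('scene','scene4');s=world('scene',d)
p,_=box(s,a,235,210,14,.14,.25);p=p[abs(p[:,0]-.465)<.03];print('knob',np.percentile(p[:,2],[2,50,98]),fit(p,.0135))
p,c=box(s,a,284,222,50,.1,.22);k=(c[:,0]>110)&(c[:,1]<60);print('red',p[k].mean(0),p[k].max(0),k.sum())
p,_=box(s,a,239,265,22,.015,.06);print('cup',fit(p,.0205))
cv2.imwrite('pics/v5.png',cv2.resize(a[165:285,185:345],(800,600),interpolation=cv2.INTER_CUBIC)[:,:,::-1])
E
```

```text
time_s: 10.02
wrist_force: [0.7, 0.1, -0.2]
wrist_force: [-1.3, 0.4, -0.2]
knob [0.15162668 0.17093216 0.18060263] [0.46587467 0.07721541]
red [0.57163054 0.06403226 0.1267152 ] [0.58667593 0.07101374 0.13024388] 17
cup [0.46965595 0.07594584]
```

View pics/v5.png

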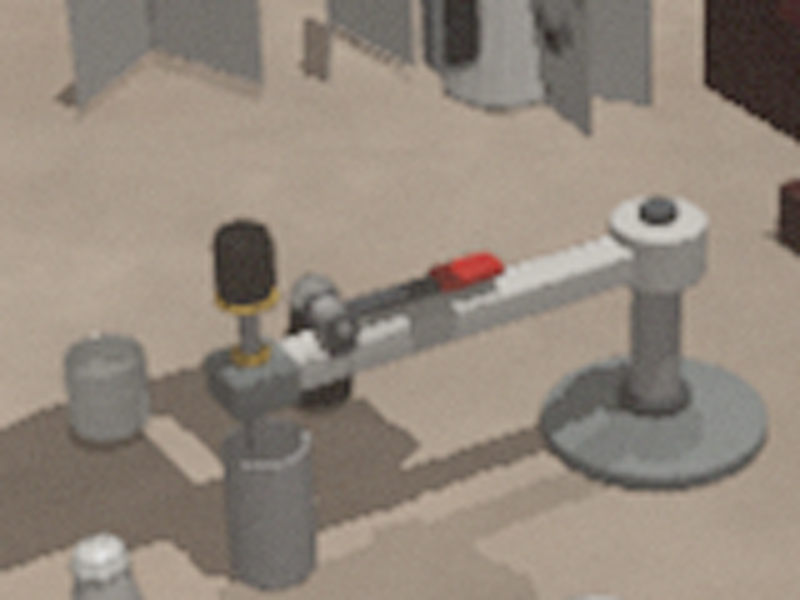

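The lever lies level on the arm (pad at (467,270)). The knob (245,265) and the cup haven't moved since release. Handing in.

```bash
python3 -c "
from cell import env
print(env.job_done())"
```

```text
the job is handed in; nothing more can be done
None
```

The job is handed in and the hand-in gave no verdict: the probe tip rests on the disc at roughly 2 N (estimated from the wrist force), the lock lever is fully down, the cup has not measurably moved, and no contact with the bystanders was noticed.

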